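# Hook the cue lamp onto its desk rail and lock it

### The job

Mount the red cue lamp on the aluminium desk rail: tip its foot nose-down, work the oblong eye past the wide head of the stud, feeling for the stud rather than forcing it, then level the foot and let it drop fully home over the stud's shoulder so that it lies flat on the rail and cannot lift off. Then push the orange-tabbed catch all the way shut over the foot's tail and let go. Leave the black cassette and the yellow note pad where they are.

Things in the scene. Friction and masses are not known exactly. Their poses are not given: they have to be found in the camera images.
- lamp: loose cue lamp, 0.25 to 0.42 kg: flat steel foot 4 mm thick, x from -26.5 (nose) to 106 (tail), y from -37 to 37, carrying a black housing with a red dome (top at z 66). Origin: middle of the foot's oblong eye, at the underside; the eye goes right through, 29 mm in x and 50 mm in y. x points from nose to tail, z up. It starts lying flat on the table
- lamp_housing (a point): centre of the lamp's black housing: 40 mm in x, 56 mm in y, from z 4 to z 44 over the foot's underside; at lamp x 50, y 0, z 24 mm. Grip it across the 40 mm, fingers closing along lamp x
- nose_bar (a point): inner lower edge of the foot's nose bar, which bounds the eye at the nose end: lamp x -14.5, y 0, z 0 mm; the bar reaches from here 12 mm towards the nose. The opposite edge of the eye is at lamp x +14.5
- mount: fixed slotted aluminium rail on the table: x from -46 to 193, y from -40 to 40, top at z 10 mm. Origin at table height, under the middle of the stud's adjusting range. x points from the stud to the catch, z up. The lamp goes on with its x along the rail's x.
- slot: black slot insert let flush into the rail, 102 x 8 mm, fixed; origin and axes are those of the rail. It carries the headed steel stud and its shoulder, which must not be forced: more than 30 N between the lamp and them does damage
- stud_middle (a point): rail x 0, y 0, z 30 mm: NOT the stud but the middle of its range. The steel stud is clamped rigidly in the slot at y 0, anywhere from x -14 to +14 mm, not measured: feel for it. Neck 10 mm thick from z 14.5 to 30; flat round head 36 mm across from z 30 to 34, wider than the eye is in x. Head edge to far side of neck: 23 mm, so 6 mm of room in the 29 mm eye
- rail_top (a point): rail x 0, y 0, z 10 mm: the height at which the foot lies when home. Round the stud's base, moving with the stud, is an oblong shoulder 26.5 mm in x, 46.5 mm in y, z 10 to 14.5 mm, its upper 2 mm chamfered; the eye fits over it. Way on: nose bar in under the head's -x side up to the neck with the foot tilted about 30 degrees, level, shift 9.5 mm to -x, lower
- catch (a joint): sliding catch at the rail's +x end, in m: 0 open, 0.046 shut. It slides to the rail's -x with about 2 N of friction and stays where it is left. Tongue 30 mm wide, z 16 to 19 mm over the table, tip at rail x 132 mm open and 86 mm shut: it clears the foot's tail by 2 mm only if the foot lies flat on the rail
- catch_tab (a point): middle of the catch's upright orange thumb tab, 12 mm (x) by 26 mm (y), from 19 to 42 mm over the table; the point is 32 mm over the table; axes as the rail's; at rail x 163 mm when open, 117 mm when shut
- cassette_1: loose black cassette, 64 x 100 x 12 mm, lying on the table, origin at the centre of its underside; leave it alone
- sticky_pad: loose yellow note pad, 76 x 76 x 14 mm, lying on the table, origin at the centre of its underside; leave it alone
Not all that is in view belongs to the job. Leave any pink look-alike of the slot alone.

How it is judged:
On the way:
1. the lamp's foot lies flat on the rail with its eye home over the stud's shoulder, under the head (z of lamp in the frame of mount between 0.008 and 0.0125 m and x of lamp in the frame of mount between -0.017 and 0.017 m and y of lamp in the frame of mount between -0.005 and 0.005 m and angle between lamp's own z axis and vertical below 0.035 rad), for 0.2 s.
At the end, for the whole second after the job is handed in: The lamp's foot lies flat on the rail (within 2.5 mm of its height, level within 2 degrees), its eye captured on the stud (within 17 mm of the middle of the adjusting range along the rail and 5 mm across it, at rest), and the catch is shut over its tail (joint past 0.042 of 0.046 m) (all of step 1 and value of joint catch above 0.042 m and linear speed of lamp below 0.02 m/s); the robot touches nothing.
It fails at once if the lamp was forced against the stud or its shoulder with more than 30 N (contact force between lamp and slot above 30 N).
It fails at once if the cassette or the note pad was moved by more than 2 cm (distance of any of cassette_1, sticky_pad from where it was at the start of the episode above 0.02 m).
It also fails if it takes over 56 s, if anything falls off the work surface, if the arm or the gripper's body presses on something with over 40 N, if the wrist force passes 120 N, or if a joint passes its speed limit or range.

### The arm

A 6-joint arm with a two-finger parallel gripper is mounted at the origin on a cart in front of the work surface, level with it; the furniture and walls round the work are solid. World frame = base frame: x ahead of the robot, y to its left, z up, the work surface at z = 0. Lengths are in m, angles in rad, forces in N, time in s.
With the tool pointing down it reaches from about 0.225 to 0.875 m from the base axis. Payload 3.4 kg.
Tool frame: the origin (TCP) lies midway between the tips of the shut fingers; the grasp point (between the pads) lies 19 mm behind it (manip.grip_point_offset is the distance from the TCP to the grasp point, in m); z points along the fingers, y is the line along which they close (so a half turn about z gives the same grasp; the last joint's range is limited). The gripper opens to 85 mm and grips with 20 to 120 N. Pads are 22 mm wide; open, the fingers measure 114 mm over their backs; the gripper's body (76 mm by 85 mm) begins 54 mm behind the grasp point. The pads swing forward as they close: fully open they stand 13 mm farther back than shut.
Start: joints at [-1.395, 0.276, 1.505, -0, 1.361, -0.121], TCP at [0.168, -0.55, 0.231] pointing down, gripper open.
Joint ranges: [-2.89, 2.89], [-0.75, 2.08], [0.22, 2.7], [-1.18, 4.32], [0.11, 2.71], [-2.7, 2.7]. Speed limits (rad/s): [2.57, 2.57, 3.14, 3.14, 3.14, 3.14].

### API

Orientations are given as a unit quaternion [w, x, y, z].
In Python, from rig import manip gives the robot as it stands.
- The arm moves only by the shell command python3 -m handwheel 'ROWS' [FORCE]. ROWS is JSON, a list of rows, each an object with "translation": the shift along the tool's x, y, z in m, a list of three; "angular": the turn, a rotation vector about the tool's x, y, z in degrees, a list of three; "hand": the closure, from 0 (fully open) to 1 (shut). A call has 1 to 10 rows; each row shifts and turns the commanded pose from where the row before left it, along the tool's axes as they then stand; what a row does not reach is not made up. A row lasts 1/12 s, in which the tool goes at most 41.7 mm and 7.16 degrees, less where a joint would pass 70% of its speed; a pose out of reach is approached as far as the arm can. A call with a gripper value outside its range is refused whole. The fingers move at their own pace and stop on an object; FORCE is the grip in N (left out, the last holds). Time passes only in rows, so rows that do not move let the fingers close. It gives the time, the measured TCP pose, the force, the opening and the grip force at its end, in the units of the state.
- manip.get_state(): the state, without advancing time (a new reading comes with each control period).
- manip.get_image(name): name is "scene" or "top" or "wrist"; returns the picture (420x560x3 uint8, red, green, blue); there is no depth.
- manip.camera_info(name): a dict with "camera_matrix" (3x3 intrinsics, pixels), "eye" and "orientation" of the camera in the world; the wrist camera has in their place "tool_from_camera" (4x4, takes a point from camera to tool coordinates, whose origin is the TCP and whose axes are the flange's). Camera axes: x right, y down, z forward; pixel columns grow to the right and rows downward; lengths in m; the calibration is good to about 2 mm. A picture is of the moment at which its call begins: read the wrist's pose just before it. camera_info takes no time and is no camera call.
- manip.sign_off(): hands the job in; it is judged then, once.
The state is a dict: "clock": time; "qpos": joint angles; "qd": joint speeds; "effort": joint torques, N m; "position": TCP position; "ee_rot": TCP orientation; "contact_force": force on the tool from outside, world axes, zero at the start; "moment": the same for the moment, N m; "width": finger opening in m; "gripper_force": force on a finger pad.
Only numpy, scipy, OpenCV 4.12 (cv2) and the standard library are available. Lean on these libraries where they do the work, as an engineer would, in place of code of your own. Each camera call takes 0.05 s, during which the arm holds its last target. There are 200 camera calls.

## Working session

There is one attempt and no reset: what is moved stays moved. The work goes in short steps, Python scripts to look and compute and a shell command to move; the robot and the scene stay as the last step left them, time stands still between calls to the robot, and variables do not carry over. Pictures are saved under pics/ and viewed, at most 10 in all, crops included, and the job is handed in when it is done.

```bash
ls; mkdir -p pics; python3 - <<'E'
from rig import manip
import cv2,json
s=manip.get_state();print(s)
for n in ["scene","top","wrist"]:
    im=manip.get_image(n);cv2.imwrite(f"pics/{n}0.png",im[:,:,::-1]);print(n,manip.camera_info(n))
print(manip.grip_point_offset)
E
```

```text
pics
{'clock': 0.0, 'qpos': array([-1.39500303e+00,  2.76634155e-01,  1.50616608e+00,  9.46397648e-06,
        1.36066798e+00, -1.20994337e-01]), 'qd': array([-0.00021362,  0.00104176,  0.00101502,  0.00094798, -0.00066682,
       -0.0006821 ]), 'effort': array([-2.66627707e-03, -4.16778374e+01, -2.45804197e+01, -1.93260153e-04,
        1.08545437e-02, -3.37359239e-06]), 'position': array([ 0.1680665 , -0.54933562,  0.23040424]), 'ee_rot': array([-9.37555741e-04,  9.89009539e-01,  1.47848749e-01, -2.10662580e-05]), 'contact_force': array([ 0.41679984,  0.47020834, -0.66605068]), 'moment': array([ 0.0159999 , -0.04079325, -0.00377999]), 'gripper_force': 0.0, 'width': 0.08517445961298535}
scene {'camera_matrix': array([[450.44032221,   0.        , 283.17907247],
       [  0.        , 450.44032221, 206.75776707],
       [  0.        ,   0.        ,   1.        ]]), 'eye': array([-0.51905285, -0.58324805,  0.67628349]), 'orientation': array([-0.45192609,  0.74234112, -0.42628826,  0.25093981])}
top {'camera_matrix': array([[514.42289139,   0.        , 282.90067476],
       [  0.        , 514.42289139, 215.22256104],
       [  0.        ,   0.        ,   1.        ]]), 'eye': array([0.38458134, 0.0653992 , 1.60482836]), 'orientation': array([ 0.02763334, -0.70269314,  0.71053982, -0.02432927])}
wrist {'camera_matrix': array([[297.36423989,   0.        , 276.41475365],
       [  0.        , 297.36423989, 209.67467284],
       [  0.        ,   0.        ,   1.        ]]), 'tool_from_camera': array([[ 5.12526257e-04, -9.46099976e-01, -3.23874317e-01,
         8.29550078e-02],
       [ 9.99999831e-01,  3.95678297e-04,  4.26631367e-04,
        -2.44192990e-04],
       [-2.75485888e-04, -3.23874481e-01,  9.46100018e-01,
        -1.43799030e-01],
       [ 0.00000000e+00,  0.00000000e+00,  0.00000000e+00,
         1.00000000e+00]])}
0.0187
```

View pics/top0.png

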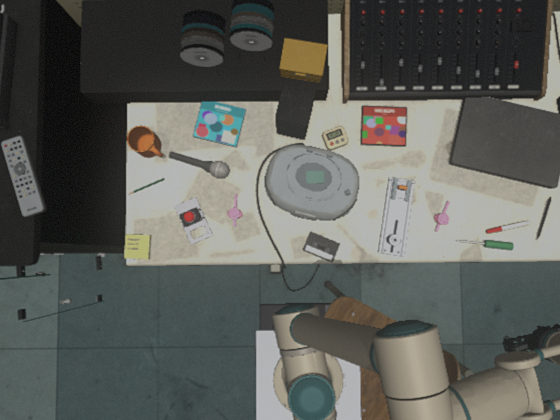

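View pics/scene0.png

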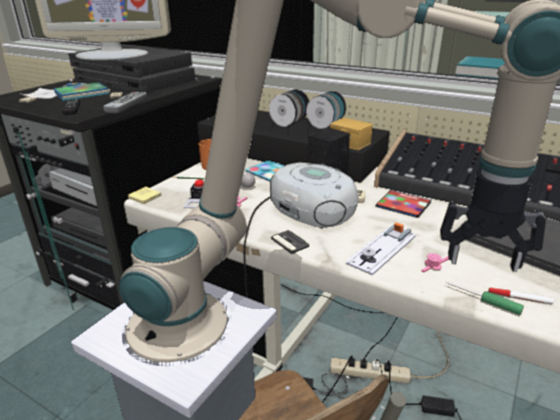

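The top view shows the rail at about (397,215) with its orange tab at (402,186) and the stud near (393,238). The lamp is at about (193,220), with the CD player between them at (315,180), the cassette at (321,245) and the pad at (137,245).

```bash
cat > h.py <<'E'
import numpy as np,cv2
from scipy.spatial.transform import Rotation as R
from rig import manip
def rot(q): return R.from_quat([q[1],q[2],q[3],q[0]]).as_matrix()
def cam(n,s=None):
    c=manip.camera_info(n);K=c["camera_matrix"]
    if n=="wrist":
        T=np.eye(4);T[:3,:3]=rot(s["ee_rot"]);T[:3,3]=s["position"];M=T@c["tool_from_camera"];return K,M[:3,3],M[:3,:3]
    return K,np.array(c["eye"]),rot(c["orientation"])
def ray(C,p):
    K,e,Rm=C;d=Rm@np.linalg.solve(K,[p[0],p[1],1.]);return e,d/np.linalg.norm(d)
def plane(C,p,z):
    e,d=ray(C,p);return e+d*(z-e[2])/d[2]
def tri(rs):
    A=sum(np.eye(3)-np.outer(d,d) for e,d in rs);b=sum((np.eye(3)-np.outer(d,d))@e for e,d in rs)
    X=np.linalg.solve(A,b);return X,[np.linalg.norm((np.eye(3)-np.outer(d,d))@(X-e)) for e,d in rs]
def proj(C,X):
    K,e,Rm=C;p=K@(Rm.T@(np.asarray(X)-e));return p[:2]/p[2]
def snap(n,f=None):
    s=manip.get_state();im=manip.get_image(n)[:,:,::-1].copy()
    if f:cv2.imwrite("pics/"+f,im)
    return im,cam(n,s),s
E
python3 - <<'E'
from h import *
t=cv2.imread("pics/top0.png");s=cv2.imread("pics/scene0.png")
r=lambda i:cv2.resize(i,(400,300),interpolation=cv2.INTER_CUBIC)
o=np.vstack([np.hstack([r(t[190:250,160:240]),r(t[170:260,340:460])]),np.hstack([r(s[165:225,170:250]),r(s[210:285,335:435])])])
cv2.imwrite("pics/crop0.png",o)
C=cam("top")
for n,p in dict(lamp=(192,222),stud=(393,238),tab=(402,186),cd=(315,180),cas=(321,245)).items(): print(n,plane(C,p,0.02))
E
```

```text
lamp [0.48350119 0.3531739  0.02      ]
stud [ 0.42725352 -0.26568638  0.02      ]
tab [ 0.58793909 -0.29782628  0.02      ]
cd [ 0.60981001 -0.02865067  0.02      ]
cas [ 0.40819343 -0.04397179  0.02      ]
```

View pics/crop0.png

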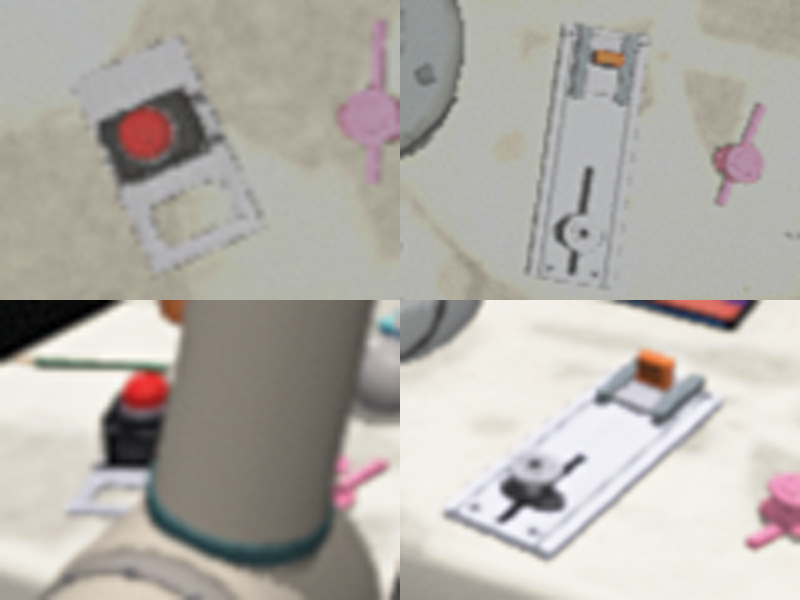

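The crop confirms both poses: the lamp's nose and eye point towards the robot, at about +30° yaw, and the rail's catch is at its far end with yaw about -11°. Next I move the wrist camera over the rail, with the tool yaw set for the grip.

```bash
R='{"translation":[0.035,-0.022,-0.004],"angular":[0,0,0],"hand":0}'
python3 -m handwheel '[{"translation":[0.035,-0.022,-0.004],"angular":[0,0,0],"hand":0},{"translation":[0.035,-0.022,-0.004],"angular":[0,0,0],"hand":0},{"translation":[0.035,-0.022,-0.004],"angular":[0,0,0],"hand":0},{"translation":[0.035,-0.022,-0.004],"angular":[0,0,0],"hand":0},{"translation":[0.035,-0.022,-0.004],"angular":[0,0,0],"hand":0},{"translation":[0.035,-0.022,-0.004],"angular":[0,0,0],"hand":0},{"translation":[0.035,-0.022,-0.004],"angular":[0,0,0],"hand":0},{"translation":[0.035,-0.022,-0.004],"angular":[0,0,0],"hand":0},{"translation":[0.035,-0.022,-0.004],"angular":[0,0,0],"hand":0},{"translation":[0.035,-0.022,-0.004],"angular":[0,0,0],"hand":0}]' 40
python3 -m handwheel '[{"translation":[0,0,0],"angular":[0,0,-6.9],"hand":0},{"translation":[0,0,0],"angular":[0,0,-6.9],"hand":0},{"translation":[0,0,0],"angular":[0,0,-6.9],"hand":0},{"translation":[0,0,0],"angular":[0,0,-6.9],"hand":0},{"translation":[0,0,0],"angular":[0,0,-6.9],"hand":0},{"translation":[0,0,0],"angular":[0,0,-6.9],"hand":0},{"translation":[0,0,0],"angular":[0,0,-6.9],"hand":0},{"translation":[0,0,0],"angular":[0,0,-6.9],"hand":0},{"translation":[0,0,0],"angular":[0,0,-6.9],"hand":0},{"translation":[0,0,0],"angular":[0,0,0],"hand":0}]'
python3 - <<'E'
from h import *
im,C,s=snap("wrist","w1.png");print(s["position"],s["ee_rot"],s["clock"])
np.savez("w1.npz",p=s["position"],q=s["ee_rot"])
im,C,s=snap("scene","s1.png");im,C,s=snap("top","t1.png")
E
```

```text
clock: 0.98
position: [0.4393, -0.2352, 0.2714]
ee_rot: [0.0, 0.989, 0.148, -0.0]
contact_force: [0.6, -0.3, 1.1]
width: 0.0855
gripper_force: 0.0
clock: 1.82
position: [0.4383, -0.237, 0.271]
ee_rot: [-0.0, 0.77, 0.638, -0.0]
contact_force: [0.3, 0.6, -0.2]
width: 0.0857
gripper_force: 0.0
[ 0.43833848 -0.23697951  0.27101694] [-2.79464756e-04  7.70406250e-01  6.37553229e-01 -1.10359729e-04] 1.8167
```

View pics/w1.png

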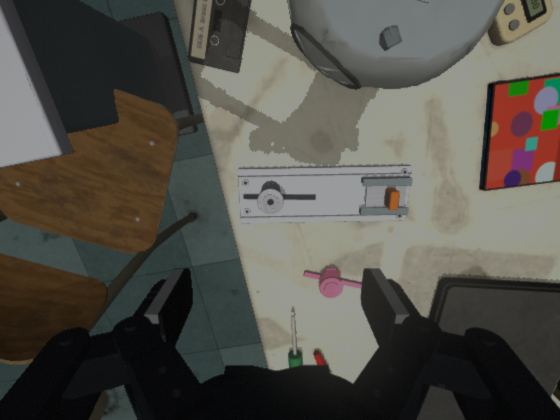

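The wrist view shows the rail spanning columns 238–411 and rows 167–220, the slot running from 244 to 316 at row 197, the stud head at (270,201) and the orange tab at (393,199). Next I enlarge it and extract features.

```bash
python3 - <<'E'
from h import *
im=cv2.imread("pics/w1.png");c=im[155:230,230:420]
cv2.imwrite("pics/w1c.png",cv2.resize(c,(760,300),interpolation=cv2.INTER_CUBIC))
hsv=cv2.cvtColor(im,cv2.COLOR_BGR2HSV)
m=cv2.inRange(hsv,(5,150,120),(20,255,255));m[:160]=0;m[225:]=0;m[:,:370]=0;m[:,420:]=0
ys,xs=np.nonzero(m);print("tab",xs.min(),xs.max(),ys.min(),ys.max(),xs.mean(),ys.mean())
g=cv2.cvtColor(im,cv2.COLOR_BGR2GRAY)
for r in (194,196,197,198): print(r,g[r,236:325].tolist())
for f,roi in(("pics/t1.png",(380,420,170,200)),("pics/top0.png",(380,420,170,200)),("pics/scene0.png",(380,430,210,250)),("pics/s1.png",(380,430,210,250))):
    h=cv2.cvtColor(cv2.imread(f),cv2.COLOR_BGR2HSV);a,b,cc,d=roi
    m=cv2.inRange(h[cc:d,a:b],(5,150,100),(20,255,255));ys,xs=np.nonzero(m)
    if len(xs):print(f,len(xs),xs.mean()+a,ys.mean()+cc,ys.min()+cc,ys.max()+cc)
E
```

```text
tab 390 398 192 209 393.97202797202794 200.4965034965035
194 [151, 151, 148, 136, 150, 153, 146, 114, 83, 79, 78, 78, 78, 78, 78, 79, 79, 78, 79, 79, 80, 79, 82, 99, 133, 145, 148, 147, 145, 143, 141, 136, 109, 123, 127, 125, 145, 148, 146, 150, 152, 151, 151, 149, 133, 92, 69, 68, 71, 75, 90, 92, 92, 93, 92, 93, 94, 100, 100, 101, 101, 101, 101, 101, 100, 100, 100, 101, 101, 101, 100, 100, 101, 101, 100, 100, 100, 100, 101, 112, 150, 154, 154, 155, 154, 154, 155, 155, 155]
196 [151, 151, 147, 132, 150, 152, 145, 99, 58, 51, 50, 50, 50, 51, 52, 52, 52, 52, 52, 51, 53, 58, 88, 134, 142, 144, 147, 140, 117, 124, 137, 139, 143, 142, 141, 140, 142, 139, 137, 131, 147, 147, 150, 151, 149, 143, 104, 55, 48, 52, 55, 55, 55, 56, 55, 55, 55, 56, 55, 55, 56, 55, 56, 56, 56, 55, 56, 56, 56, 56, 56, 56, 56, 55, 56, 56, 56, 55, 60, 91, 149, 154, 154, 155, 155, 154, 155, 155, 155]
197 [151, 151, 146, 128, 150, 152, 145, 101, 58, 51, 51, 51, 50, 51, 51, 51, 51, 52, 52, 52, 52, 67, 113, 139, 142, 145, 146, 141, 131, 135, 138, 141, 142, 142, 139, 139, 142, 141, 139, 134, 129, 119, 142, 150, 149, 148, 128, 64, 48, 53, 55, 55, 55, 55, 55, 56, 56, 55, 56, 55, 56, 55, 55, 55, 55, 55, 55, 56, 55, 55, 55, 56, 55, 55, 56, 55, 54, 56, 61, 94, 149, 154, 154, 154, 154, 154, 155, 155, 155]
198 [151, 150, 146, 125, 150, 152, 147, 119, 76, 68, 68, 63, 62, 63, 63, 62, 62, 62, 63, 63, 65, 85, 131, 141, 141, 143, 145, 138, 138, 139, 139, 140, 139, 135, 121, 122, 136, 140, 141, 139, 133, 120, 140, 145, 149, 148, 136, 76, 56, 60, 60, 61, 61, 60, 61, 60, 61, 61, 60, 61, 60, 57, 58, 57, 58, 56, 57, 57, 57, 57, 57, 57, 57, 58, 59, 57, 58, 57, 63, 95, 148, 154, 154, 154, 154, 155, 154, 154, 154]
pics/t1.png 17 402.4117647058824 186.8235294117647 186 188
pics/top0.png 14 402.35714285714283 186.71428571428572 186 188
pics/scene0.png 34 398.79411764705884 226.6764705882353 223 231
pics/s1.png 34 398.79411764705884 226.6764705882353 223 231
```

View pics/w1c.png

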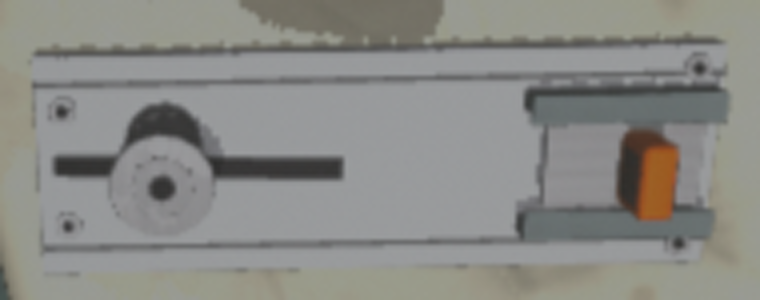

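The enlarged crop shows the slot ends at about (243.4,196.4) and (315.3,197), the head centre at (270.5,202), the rail corners at (238,168), (411.7,165.5), (240.7,223) and (405,220.5), and the tab front at (394,200).

```bash
python3 - <<'E'
from h import *
d=np.load("w1.npz");W=cam("wrist",dict(position=d["p"],ee_rot=d["q"]));S=cam("scene");T=cam("top")
h=[ray(W,(270.5,202)),ray(S,(369.3,251.2)),ray(T,(394.6,239.9))]
print("head",tri(h),tri(h[:2])[0])
t=[ray(W,(392.5,200.5)),ray(S,(398.8,226.7)),ray(T,(402.4,186.8))]
print("tab",tri(t),tri(t[:2])[0])
a=plane(W,(243.4,196.5),.01);b=plane(W,(315.3,197.0),.01);m=(a+b)/2;v=b-a
print("slot",a,b,"len",np.linalg.norm(v),"yaw",np.degrees(np.arctan2(v[1],v[0])),"mid",m)
cs=[plane(W,p,.01) for p in((238.2,168),(411.7,165.5),(405,220.5),(240.7,223))]
print("corners",np.round(cs,4),[np.linalg.norm(cs[i]-cs[i-3]) for i in range(4)])
tt=plane(T,(394.6,239.9),.034);hh=plane(W,(270.5,202),.034);sh=plane(S,(369.3,251.2),.034);print("head on z.034",tt,hh,sh)
u=v/np.linalg.norm(v)
print("stud rail x (slot centre = origin):",(hh-m)@u, "y",(hh-m)@np.array([-u[1],u[0],0]),"top",(tt-m)@u,"scene",(sh-m)@u)
print("tab rail x", (plane(W,(394,200.5),.032)-m)@u)
print("tool x yaw",np.degrees(np.arctan2(*W[2][:2,1][::-1])),rot(d["q"])[:,0])
E
```

```text
head (array([ 0.42246149, -0.26976168,  0.03434536]), [np.float64(0.0012005298943339564), np.float64(0.0015299973803485022), np.float64(0.0027082535674614024)]) [ 0.42329792 -0.27086885  0.0344209 ]
tab (array([ 0.58365406, -0.29727485,  0.0337446 ]), [np.float64(0.001934194475966525), np.float64(0.0007005583611612171), np.float64(0.0014059854311778029)]) [ 0.58330074 -0.29799143  0.03416956]
slot [ 0.38511326 -0.26295445  0.01      ] [ 0.4851358  -0.28268454  0.01      ] len 0.10194991587936642 yaw -11.158703249285518 mid [ 0.43512453 -0.27281949  0.01      ]
corners [[ 0.3871 -0.2219  0.01  ]
 [ 0.6213 -0.2628  0.01  ]
 [ 0.6083 -0.3424  0.01  ]
 [ 0.3723 -0.3016  0.01  ]] [np.float64(0.23771377157524373), np.float64(0.08062092238141835), np.float64(0.23955764135484603), np.float64(0.08107318956493301)]
head on z.034 [ 0.4210365 -0.2674785  0.034    ] [ 0.42318755 -0.27082734  0.034     ] [ 0.42405696 -0.27080096  0.034     ]
stud rail x (slot centre = origin): -0.012096846096196285 y -0.00035564098235303155 top -0.014855326031529009 scene -0.01124897870623736
tab rail x 0.15412984776594238
tool x yaw -100.74250073944853 [1.87051736e-01 9.82350046e-01 1.86303665e-04]
```

The stud head triangulates to z = 0.034, as it should, at world (0.423,-0.271). The rail corners and tab put the rail origin at about (0.425,-0.270), yaw about -10°, with the stud near rail x -2. Now to the lamp.

```bash

python3 -m handwheel '[{"translation":[0.039,-0.006,0],"angular":[0,0,0],"hand":0},{"translation":[0.039,-0.006,0],"angular":[0,0,0],"hand":0},{"translation":[0.039,-0.006,0],"angular":[0,0,0],"hand":0},{"translation":[0.039,-0.006,0],"angular":[0,0,0],"hand":0},{"translation":[0.039,-0.006,0],"angular":[0,0,0],"hand":0},{"translation":[0.039,-0.006,0],"angular":[0,0,0],"hand":0},{"translation":[0.039,-0.006,0],"angular":[0,0,0],"hand":0},{"translation":[0.039,-0.006,0],"angular":[0,0,0],"hand":0}]' >/dev/null
python3 -m handwheel '[{"translation":[0.039,-0.006,0],"angular":[0,0,0],"hand":0},{"translation":[0.039,-0.006,0],"angular":[0,0,0],"hand":0},{"translation":[0.039,-0.006,0],"angular":[0,0,0],"hand":0},{"translation":[0.039,-0.006,0],"angular":[0,0,0],"hand":0},{"translation":[0.039,-0.006,0],"angular":[0,0,0],"hand":0},{"translation":[0.039,-0.006,0],"angular":[0,0,0],"hand":0},{"translation":[0.039,-0.006,0],"angular":[0,0,0],"hand":0},{"translation":[0.039,-0.006,0],"angular":[0,0,0],"hand":0},{"translation":[0,0,0],"angular":[0,0,0],"hand":0}]'
python3 - <<'E'
from h import *
im,C,s=snap("wrist","w2.png");np.savez("w2.npz",p=s["position"],q=s["ee_rot"])
E
python3 -m handwheel '[{"translation":[0,0,0],"angular":[0,0,-6.9],"hand":0},{"translation":[0,0,0],"angular":[0,0,-6.9],"hand":0},{"translation":[0,0,0],"angular":[0,0,-6.9],"hand":0},{"translation":[0,0,0],"angular":[0,0,-6.9],"hand":0},{"translation":[0,0,0],"angular":[0,0,-6.9],"hand":0},{"translation":[0,0,0],"angular":[0,0,-6.9],"hand":0},{"translation":[0,0,0],"angular":[0,0,0],"hand":0}]'
python3 - <<'E'
from h import *
im,C,s=snap("wrist","w3.png");np.savez("w3.npz",p=s["position"],q=s["ee_rot"])
im1=cv2.imread("pics/w2.png")
for f in("w2","w3"):
    i=cv2.imread(f"pics/{f}.png");h=cv2.cvtColor(i,cv2.COLOR_BGR2HSV)
    m=cv2.inRange(h,(0,170,90),(4,255,255))|cv2.inRange(h,(174,170,90),(180,255,255));m[300:]=0
    n,l,st,ce=cv2.connectedComponentsWithStats(m);k=st[1:,4].argsort()[::-1][:3]+1;print(f,st[k],ce[k])
cv2.imwrite("pics/w23.png",np.hstack([cv2.resize(im1,(400,300)),cv2.resize(im,(400,300))]))
im=cv2.imread("pics/w1.png");g=255-cv2.cvtColor(im,cv2.COLOR_BGR2GRAY).astype(float)
for n,(a,b,r0,r1) in dict(slotR=(288,312,189,204),slotAllL=(246,255,189,204)).items():
    w=np.clip(g[r0:r1,a:b]-130,0,None);rr=(w*np.arange(r0,r1)[:,None]).sum(0)/w.sum(0);print(n,np.polyfit(np.arange(a,b),rr,1),rr.mean())
E
```

```text
clock: 3.38
position: [0.4619, 0.4009, 0.2701]
ee_rot: [-0.002, 0.77, 0.638, 0.001]
contact_force: [0.9, -0.1, 0.6]
width: 0.085
gripper_force: 0.0
clock: 4.02
position: [0.4623, 0.3923, 0.2713]
ee_rot: [0.0, 0.496, 0.868, -0.0]
contact_force: [0.3, -0.0, 0.2]
width: 0.0852
gripper_force: 0.0
w2 [[304 199  22  23 384]
 [518 184   1   3   3]
 [518 179   1   3   3]] [[314.1640625 210.1796875]
 [518.        185.       ]
 [518.        180.       ]]
w3 [[277 208  23  22 342]] [[287.80994152 219.55555556]]
slotR [1.12291611e-02 1.93238372e+02] 196.60150581547728
slotAllL [1.04443271e-02 1.93559320e+02] 196.1704021693735
```

View pics/w3.png

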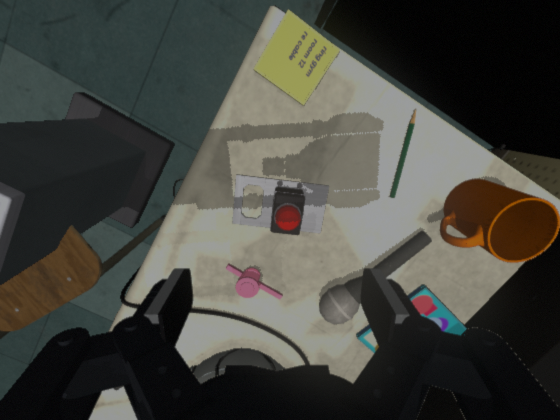

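The wrist view shows the lamp aligned with the image: eye at about (252,202), foot outline from (233,176) to (328,235), housing round (288,208) and dome at (288,219). Next I fit the outlines numerically.

```bash
python3 - <<'E'
from h import *
im=cv2.imread("pics/w1.png");g=255-cv2.cvtColor(im,cv2.COLOR_BGR2GRAY).astype(float)
for n,(a,b,r0,r1) in dict(grT=(246,350,170,180),grB=(246,350,212,220),holeL=(244,248,180,186)).items():
    G=g[r0:r1,a:b];w=np.clip(G-np.median(G,0)-8,0,None)**2+1e-6;rr=(w*np.arange(r0,r1)[:,None]).sum(0)/w.sum(0)
    ok=w.max(0)>50;p=np.polyfit(np.arange(a,b)[ok],rr[ok],1);print(n,p,ok.sum(),np.std(np.polyval(p,np.arange(a,b)[ok])-rr[ok]),rr[::12].round(1))
i=cv2.imread("pics/w3.png")[165:250,222:342]
cv2.imwrite("pics/w3c.png",cv2.resize(i,(720,510),interpolation=cv2.INTER_CUBIC))
d2=np.load("w2.npz");d3=np.load("w3.npz");C2,C3=[cam("wrist",dict(position=d["p"],ee_rot=d["q"])) for d in(d2,d3)]
print("dome",tri([ray(C2,(314.2,210.2)),ray(C3,(287.8,219.6))]))
t=cv2.cvtColor(cv2.imread("pics/top0.png"),cv2.COLOR_BGR2HSV)[205:230,180:205]
m=cv2.inRange(t,(0,150,80),(6,255,255))|cv2.inRange(t,(172,150,80),(180,255,255));ys,xs=np.nonzero(m);q=(xs.mean()+180,ys.mean()+205);print(q)
print("dome3",tri([ray(C2,(314.2,210.2)),ray(C3,(287.8,219.6)),ray(cam("top"),q)]))
E
```

```text
grT [-1.99507229e-02  1.80782643e+02] 104 0.09523943461835342 [176.5 175.6 175.3 175.  175.  174.8 174.5 174.2 174. ]
grB [-1.24937472e-02  2.19311076e+02] 104 0.5581242535939346 [212.6 216.3 216.1 215.9 215.9 215.6 215.2 215.  214.9]
holeL [-1.73045602e-01  2.24909198e+02] 4 0.15240383581336475 [182.6]
dome (array([0.50150007, 0.35363736, 0.05462865]), [np.float64(0.00023256245434473681), np.float64(0.0002325624543447859)])
(np.float64(188.4264705882353), np.float64(216.10294117647058))
dome3 (array([0.4998248 , 0.35624099, 0.06232507]), [np.float64(0.0011506009442999886), np.float64(0.0004459059598226234), np.float64(0.0010662538977635615)])
```

View pics/w3c.png

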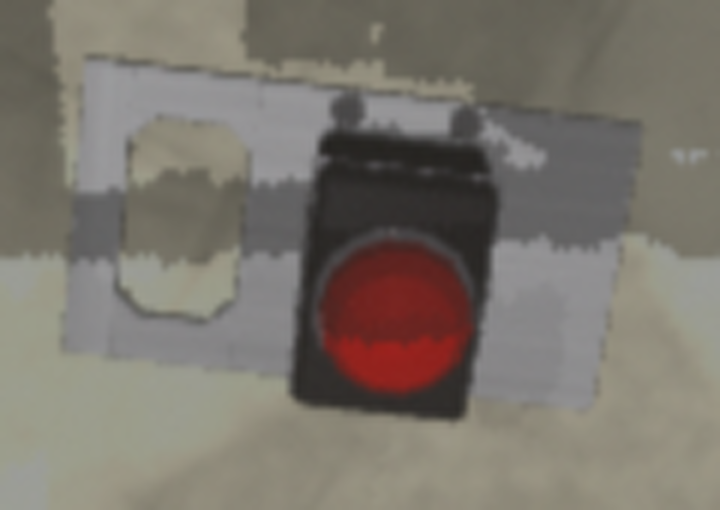

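The crop shows the foot corners (crop px) at (85,57), (63,350), (643,122) and (592,410), the eye spanning 117–248 × 115–320, and the housing upright between columns 300 and 495.

```bash
python3 - <<'E'
from h import *
d=np.load("w3.npz");C=cam("wrist",dict(position=d["p"],ee_rot=d["q"]))
px=np.array([(85,57),(63,350),(643,122),(592,410)])/6+[222,165]
P=np.array([plane(C,p,.004)[:2] for p in px]);L=np.array([(-26.5,37),(-26.5,-37),(106,37),(106,-37)])/1e3
print(P.round(4),[np.linalg.norm(P[a]-P[b]) for a,b in((0,2),(1,3),(0,1),(2,3))])
A=P-P.mean(0);B=L-L.mean(0);c=(A*B).sum();s=(B[:,0]*A[:,1]-B[:,1]*A[:,0]).sum();yaw=np.arctan2(s,c)
Rm=np.array([[np.cos(yaw),-np.sin(yaw)],[np.sin(yaw),np.cos(yaw)]]);o=P.mean(0)-Rm@L.mean(0)
print("yaw",np.degrees(yaw),"o",o,"res",(P-(L@Rm.T+o)).round(4).tolist())
e=plane(C,np.array((183,218))/6+[222,165],.004);print("eye centre",e,"housing",o+Rm@[.05,0])
Rt=rot(d["q"]);print("tool x yaw",np.degrees(np.arctan2(Rt[1,0],Rt[0,0])))
T=np.array([*(o+Rm@[.05,0]),.006]);print("tool delta",Rt.T@(T-d["p"]))
# two-view height of tail corner etc. via eye in w2
i=cv2.imread("pics/w2.png");print([proj(cam("wrist",dict(position=np.load('w2.npz')['p'],ee_rot=np.load('w2.npz')['q'])),[*p,.004]).round(1) for p in P])
cv2.imwrite("pics/w2c.png",cv2.resize(i[150:250,240:370],(780,600),interpolation=cv2.INTER_CUBIC))
E
```

```text
[[0.4155 0.3589]
 [0.4455 0.291 ]
 [0.5368 0.4122]
 [0.5671 0.344 ]] [np.float64(0.13244042764466962), np.float64(0.1326874813334686), np.float64(0.07420213807100484), np.float64(0.07465451696035214)]
yaw 23.682396850096847 o [0.45482062 0.3355831 ] res [[-0.0002, 0.0001], [0.0, -0.0], [-0.0002, 0.0002], [0.0004, -0.0003]]
eye centre [0.45444971 0.33605404 0.004     ] housing [0.50060992 0.35566642]
tool x yaw 120.46770075403757
tool delta [-0.05077818  0.01467684  0.26534072]
[array([250.9, 206.1]), array([279.7, 244.5]), array([329.2, 154.2]), array([356.3, 197.3])]
```

View pics/w2c.png

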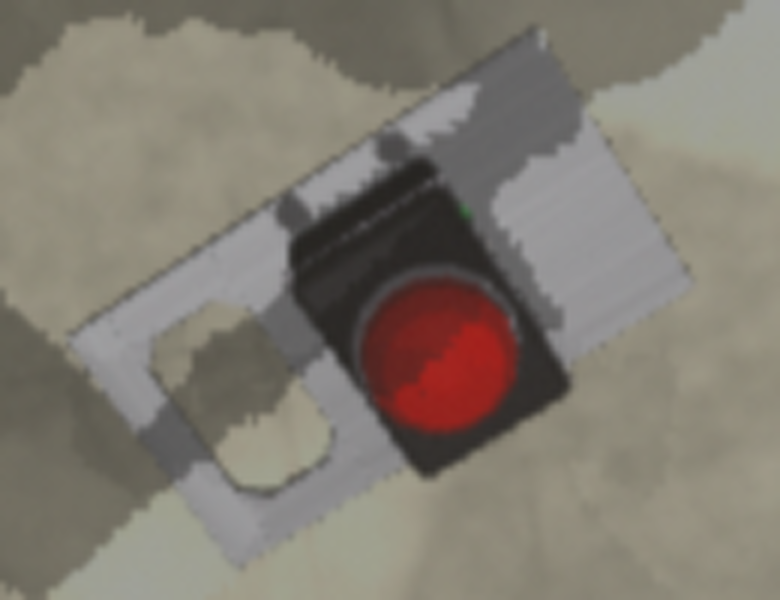

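Two-view corners agree within 1 px, the foot measures 132.5 × 74.4 mm, and the lamp yaw is 23.7°. Grasp next.

```bash

python3 -m handwheel '[{"translation":[0,0,0],"angular":[0,0,6.8],"hand":0},{"translation":[-0.025,0.0102,0.019],"angular":[0,0,0],"hand":0},{"translation":[-0.024,0.0102,0.019],"angular":[0,0,0],"hand":0},{"translation":[0,0,0.038],"angular":[0,0,0],"hand":0},{"translation":[0,0,0.038],"angular":[0,0,0],"hand":0},{"translation":[0,0,0.038],"angular":[0,0,0],"hand":0},{"translation":[0,0,0.036],"angular":[0,0,0],"hand":0},{"translation":[0,0,0.034],"angular":[0,0,0],"hand":0},{"translation":[0,0,0.032],"angular":[0,0,0],"hand":0},{"translation":[0,0,0.008],"angular":[0,0,0],"hand":0}]' 45
python3 -m handwheel '[{"translation":[0,0,0],"angular":[0,0,0],"hand":0},{"translation":[0,0,0],"angular":[0,0,0],"hand":0}]'
python3 - <<'E'
from h import *
s=manip.get_state();R_=rot(s["ee_rot"]);print(s["position"],np.degrees(np.arctan2(R_[1,0],R_[0,0])),R_[:,2],R_.T@(np.array([.5006,.3557,.007])-s["position"]))
E
```

```text
clock: 4.9
position: [0.4971, 0.3543, 0.0043]
ee_rot: [-0.002, 0.549, 0.836, -0.004]
contact_force: [-0.5, 0.1, -0.8]
width: 0.0853
gripper_force: 0.0
clock: 5.07
position: [0.5013, 0.3571, 0.0101]
ee_rot: [0.0, 0.548, 0.837, 0.0]
contact_force: [0.1, 1.0, 0.0]
width: 0.0849
gripper_force: 0.0
[0.50132349 0.35711324 0.01008394] 113.60058381460587 [ 8.79835428e-04  2.68664099e-04 -9.99999577e-01] [-0.00100505 -0.0012316   0.00308293]
```

```bash

python3 -m handwheel '[{"translation":[-0.001,-0.0012,0.002],"angular":[0,0,0],"hand":0},{"translation":[0,0,0],"angular":[0,0,0],"hand":0.3},{"translation":[0,0,0],"angular":[0,0,0],"hand":0.5},{"translation":[0,0,0],"angular":[0,0,0],"hand":1},{"translation":[0,0,0],"angular":[0,0,0],"hand":1},{"translation":[0,0,0],"angular":[0,0,0],"hand":1},{"translation":[0,0,0],"angular":[0,0,0],"hand":1},{"translation":[0,0,0],"angular":[0,0,0],"hand":1},{"translation":[0,0,0],"angular":[0,0,0],"hand":1}]' 60
python3 -m handwheel '[{"translation":[0,0,-0.01],"angular":[0,0,0],"hand":1},{"translation":[0,0,-0.02],"angular":[0,0,0],"hand":1},{"translation":[0,0,-0.035],"angular":[0,0,0],"hand":1},{"translation":[0,0,-0.035],"angular":[0,0,0],"hand":1},{"translation":[0,0,-0.035],"angular":[0,0,0],"hand":1},{"translation":[0,0,-0.035],"angular":[0,0,0],"hand":1},{"translation":[0,0,-0.02],"angular":[0,0,0],"hand":1},{"translation":[0,0,0],"angular":[0,0,0],"hand":1},{"translation":[0,0,0],"angular":[0,0,0],"hand":1}]'
```

```text
clock: 5.82
position: [0.5004, 0.356, 0.0084]
ee_rot: [0.0, 0.547, 0.837, 0.001]
contact_force: [-1.3, 0.5, 6.0]
width: 0.0392
gripper_force: 62.7
clock: 6.57
position: [0.4999, 0.3557, 0.198]
ee_rot: [0.0, 0.547, 0.837, 0.001]
contact_force: [-0.5, -0.8, -3.2]
width: 0.0391
gripper_force: 61.7
```

```bash
python3 - <<'E'
from h import *
M=manip.camera_info("wrist")["tool_from_camera"];K=manip.camera_info("wrist")["camera_matrix"]
Mi=np.linalg.inv(M)
def pr(X):
    p=K@(Mi@np.array([*X,1]))[:3];return (p[:2]/p[2]).round(1)
for x in(11,-11):
  for y in(42.5,50,57):
    for z in(-13,-32,-50): print((x,y,z),pr(np.array([x,y,z])/1e3))
im,C,s=snap("wrist","w4.png")
cv2.imwrite("pics/w4c.png",cv2.resize(np.hstack([cv2.imread("pics/w3.png")[250:420,130:410],im[180:350,130:410]]),(800,243),interpolation=cv2.INTER_CUBIC))
for x in(11,-11):
  for y in(20,28,34.5):
    for z in(0,-5,-19): print((x,y,z),pr(np.array([x,y,z])/1e3))
E
```

```text
(11, 42.5, -13) [363.1 263.1]
(11, 42.5, -32) [375.2 284.7]
(11, 42.5, -50) [390.2 311.5]
(11, 50, -13) [378.3 263.1]
(11, 50, -32) [392.4 284.7]
(11, 50, -50) [410.  311.6]
(11, 57, -13) [392.4 263.2]
(11, 57, -32) [408.5 284.7]
(11, 57, -50) [428.5 311.6]
(-11, 42.5, -13) [359.1 300.7]
(-11, 42.5, -32) [370.  326.1]
(-11, 42.5, -50) [383.3 357.3]
(-11, 50, -13) [373.5 300.7]
(-11, 50, -32) [386.3 326.2]
(-11, 50, -50) [402.  357.3]
(-11, 57, -13) [387.  300.7]
(-11, 57, -32) [401.6 326.2]
(-11, 57, -50) [419.4 357.3]
(11, 20, 0) [314.5 251.2]
(11, 20, -5) [315.7 255.5]
(11, 20, -19) [319.4 269.3]
(11, 28, 0) [329.4 251.2]
(11, 28, -5) [331.1 255.5]
(11, 28, -19) [336.2 269.3]
(11, 34.5, 0) [341.6 251.2]
(11, 34.5, -5) [343.5 255.5]
(11, 34.5, -19) [349.8 269.4]
(-11, 20, 0) [312.9 286.5]
(-11, 20, -5) [314.  291.7]
(-11, 20, -19) [317.3 308.1]
(-11, 28, 0) [327.2 286.5]
(-11, 28, -5) [328.6 291.7]
(-11, 28, -19) [333.3 308.1]
(-11, 34.5, 0) [338.8 286.5]
(-11, 34.5, -5) [340.6 291.7]
(-11, 34.5, -19) [346.3 308.1]
```

View pics/w4.png

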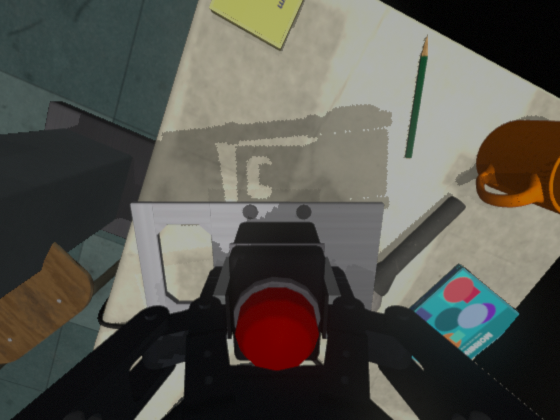

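The lamp is held square, with the eye at columns 162–213. But the left finger's back is at about lamp x 18, so it would foul the stud head when home. I'll set the lamp down and regrip higher, with the tips above the head (TCP about 23 mm over the foot's underside).

```bash

python3 -m handwheel '[{"translation":[0,0,0.03],"angular":[0,0,0],"hand":1},{"translation":[0,0,0.038],"angular":[0,0,0],"hand":1},{"translation":[0,0,0.038],"angular":[0,0,0],"hand":1},{"translation":[0,0,0.038],"angular":[0,0,0],"hand":1},{"translation":[0,0,0.028],"angular":[0,0,0],"hand":1},{"translation":[0,0,0.012],"angular":[0,0,0],"hand":1},{"translation":[0,0,0.005],"angular":[0,0,0],"hand":1},{"translation":[0,0,0],"angular":[0,0,0],"hand":1},{"translation":[0,0,0],"angular":[0,0,0],"hand":0.3},{"translation":[0,0,0],"angular":[0,0,0],"hand":0.3}]'
python3 -m handwheel '[{"translation":[0,0,0],"angular":[0,0,0],"hand":0.3},{"translation":[0,0,-0.007],"angular":[0,0,0],"hand":0.3},{"translation":[0,0,-0.008],"angular":[0,0,0],"hand":0.3},{"translation":[0,0,0],"angular":[0,0,0],"hand":0.3},{"translation":[0,0,0],"angular":[0,0,0],"hand":0.3}]'
```

```text
clock: 7.45
position: [0.4984, 0.3549, 0.0066]
ee_rot: [-0.001, 0.547, 0.837, -0.001]
contact_force: [0.3, 0.5, -0.7]
width: 0.0597
gripper_force: 0.0
clock: 7.87
position: [0.5006, 0.3561, 0.0241]
ee_rot: [0.0, 0.547, 0.837, 0.001]
contact_force: [-0.3, -0.0, -0.2]
width: 0.0597
gripper_force: 0.0
```

```bash

python3 -m handwheel '[{"translation":[0,0,0],"angular":[0,0,0],"hand":0.7},{"translation":[0,0,0],"angular":[0,0,0],"hand":1},{"translation":[0,0,0],"angular":[0,0,0],"hand":1},{"translation":[0,0,0],"angular":[0,0,0],"hand":1},{"translation":[0,0,0],"angular":[0,0,0],"hand":1},{"translation":[0,0,0],"angular":[0,0,0],"hand":1}]' 70
python3 -m handwheel '[{"translation":[0,0,-0.01],"angular":[0,0,0],"hand":1},{"translation":[0,0,-0.02],"angular":[0,0,0],"hand":1},{"translation":[0,0,-0.035],"angular":[0,0,0],"hand":1},{"translation":[0,0,-0.035],"angular":[0,0,0],"hand":1},{"translation":[0,0,-0.035],"angular":[0,0,0],"hand":1},{"translation":[0,0,-0.035],"angular":[0,0,0],"hand":1},{"translation":[0,0,-0.02],"angular":[0,0,0],"hand":1},{"translation":[0,0,0],"angular":[0,0,0],"hand":1},{"translation":[0,0,0],"angular":[0,0,0],"hand":1}]'
python3 - <<'E'
from h import *
s=manip.get_state();R_=rot(s["ee_rot"]);print(s["position"],np.degrees(np.arctan2(R_[1,0],R_[0,0])))
im,C,s=snap("wrist","w5.png")
cv2.imwrite("pics/w5c.png",im[180:360,110:400])
E
```

```text
clock: 8.37
position: [0.4993, 0.3554, 0.0235]
ee_rot: [-0.0, 0.547, 0.837, -0.001]
contact_force: [-2.2, -0.4, 5.2]
width: 0.0383
gripper_force: 73.3
clock: 9.12
position: [0.5003, 0.3559, 0.214]
ee_rot: [0.001, 0.547, 0.837, 0.001]
contact_force: [-0.4, -0.7, -4.6]
width: 0.0385
gripper_force: 72.4
[0.50034569 0.35591221 0.21396749] 113.70693247455364
```

```bash

python3 -m handwheel '[{"translation":[-0.0347,-0.019,-0.01],"angular":[0,0,0],"hand":1},{"translation":[-0.0347,-0.019,-0.01],"angular":[0,0,0],"hand":1},{"translation":[-0.0347,-0.019,-0.01],"angular":[0,0,0],"hand":1},{"translation":[-0.0347,-0.019,-0.01],"angular":[0,0,0],"hand":1},{"translation":[-0.0347,-0.019,0],"angular":[0,0,0],"hand":1},{"translation":[-0.0347,-0.019,0],"angular":[0,0,0],"hand":1},{"translation":[-0.0347,-0.019,0],"angular":[0,0,0],"hand":1},{"translation":[-0.0347,-0.019,0],"angular":[0,0,0],"hand":1}]' >/dev/null
python3 -m handwheel '[{"translation":[-0.0347,-0.019,0],"angular":[0,0,0],"hand":1},{"translation":[-0.0347,-0.019,0],"angular":[0,0,0],"hand":1},{"translation":[-0.0347,-0.019,0],"angular":[0,0,0],"hand":1},{"translation":[-0.0347,-0.019,0],"angular":[0,0,0],"hand":1},{"translation":[-0.0347,-0.019,0],"angular":[0,0,0],"hand":1},{"translation":[-0.0347,-0.019,0],"angular":[0,0,0],"hand":1},{"translation":[-0.0347,-0.019,0],"angular":[0,0,0],"hand":1},{"translation":[-0.0347,-0.019,0],"angular":[0,0,0],"hand":1}]'
python3 -m handwheel '[{"translation":[0,0,0],"angular":[0,0,6.7],"hand":1},{"translation":[0,0,0],"angular":[0,0,6.7],"hand":1},{"translation":[0,0,0],"angular":[0,0,6.7],"hand":1},{"translation":[0,0,0],"angular":[0,0,6.7],"hand":1},{"translation":[0,0,0],"angular":[0,0,6.7],"hand":1},{"translation":[0,0,0],"angular":[-6,0,0],"hand":1},{"translation":[0,0,0],"angular":[-6,0,0],"hand":1},{"translation":[0,0,0],"angular":[-6,0,0],"hand":1},{"translation":[0,0,0],"angular":[-6,0,0],"hand":1},{"translation":[0,0,0],"angular":[-6,0,0],"hand":1}]'
python3 -m handwheel '[{"translation":[0,0,0],"angular":[0,0,0],"hand":1},{"translation":[0,0,0],"angular":[0,0,0],"hand":1}]'
cat >> h.py <<'E'
YAW=np.radians(-9.8);U=np.array([np.cos(YAW),np.sin(YAW),0]);V=np.array([-U[1],U[0],0]);S=np.array([.4233,-.2703,0])
def lamp(tcp=np.array([.05,0,.0235])):
    s=manip.get_state();Rt=rot(s["ee_rot"]);L=np.column_stack([Rt[:,1],Rt[:,0],-Rt[:,2]]) # lamp axes
    o=s["position"]-L@tcp;f=lambda p:np.array([(p-S)@U,(p-S)@V,p[2]])*1e3
    return s,Rt,L,o,f
def report(goal=None):
    s,Rt,L,o,f=lamp();X=L[:,0]
    print("bar u,v,z mm",f(o+L@[-.0145,0,0]).round(1),"origin",f(o).round(1),"pitch",np.degrees(np.arcsin(X[2])).round(2),"roll",np.degrees(np.arcsin(L[2,1])).round(2),"yaw",np.degrees(np.arctan2(X[1],X[0])).round(2),"F(u,v,z)",[round(float(s["contact_force"]@a),1) for a in(U,V)],round(float(s["contact_force"][2]),1),"M",s["moment"].round(2),"t",s["clock"])
    print("tool axes of world U,V,Z:",(Rt.T@U).round(3),(Rt.T@V).round(3),Rt[2].round(3))
    if goal is not None:
        d=np.array(goal)/1e3-f(o+L@[-.0145,0,0])/1e3;print("tool move to goal",(Rt.T@(d[0]*U+d[1]*V+d[2]*np.array([0,0,1]))).round(4))
E
python3 -c "
from h import *
report((-22,0,22.5))
im,C,s=snap('wrist','w6.png');im,C,s=snap('scene','s6.png')"
```

```text
clock: 10.5
position: [0.443, -0.2759, 0.2503]
ee_rot: [-0.003, 0.547, 0.837, 0.0]
contact_force: [0.9, 0.7, -3.5]
width: 0.0384
gripper_force: 72.3
clock: 11.33
position: [0.4434, -0.2736, 0.2507]
ee_rot: [0.198, 0.739, 0.622, 0.167]
contact_force: [0.1, 1.3, -2.4]
width: 0.0384
gripper_force: 72.5
clock: 11.5
position: [0.4421, -0.2733, 0.2499]
ee_rot: [0.194, 0.741, 0.621, 0.166]
contact_force: [0.3, -0.8, -1.9]
width: 0.0386
gripper_force: 72.5
bar u,v,z mm [-25.4   0.6 197.6] origin [-12.8   0.5 204.7] pitch 29.61 roll 0.27 yaw -10.1 F(u,v,z) [0.4, -0.7] -1.9 M [ 0.04  0.46 -0.03] t 11.5
tool axes of world U,V,Z: [0.003 0.869 0.494] [ 1.    -0.005  0.003] [ 0.005  0.494 -0.869]
tool move to goal [-0.0014 -0.0835  0.1539]
```

```bash

python3 -m handwheel '[{"translation":[0,-0.0162,0.0302],"angular":[0,0,0],"hand":1},{"translation":[0,-0.0162,0.0302],"angular":[0,0,0],"hand":1},{"translation":[0,-0.0162,0.0302],"angular":[0,0,0],"hand":1},{"translation":[0,-0.0162,0.0302],"angular":[0,0,0],"hand":1},{"translation":[0,0,0],"angular":[-0.4,0,0],"hand":1},{"translation":[0,0,0],"angular":[0,0,0],"hand":1},{"translation":[0,0,0],"angular":[0,0,0],"hand":1}]'
python3 -c "
from h import *
report((-22,0,22.5))"
```

```text
clock: 12.18
position: [0.4509, -0.2772, 0.118]
ee_rot: [0.202, 0.738, 0.622, 0.169]
contact_force: [0.4, -0.3, -2.4]
width: 0.0385
gripper_force: 72.6
bar u,v,z mm [-15.2  -2.2  65. ] origin [-2.7 -2.2 72.3] pitch 30.53 roll -0.1 yaw -9.7 F(u,v,z) [0.4, -0.2] -2.4 M [ 0.04  0.41 -0.01] t 12.1833
tool axes of world U,V,Z: [-0.001  0.861  0.508] [ 1.     0.001 -0.001] [-0.002  0.508 -0.861]
tool move to goal [ 0.0023 -0.0274  0.0331]
```

```bash

python3 -m handwheel '[{"translation":[0.0023,-0.006,-0.0035],"angular":[0,0,0],"hand":1},{"translation":[0,-0.005,0.0086],"angular":[0,0,0],"hand":1},{"translation":[0,-0.005,0.0086],"angular":[0,0,0],"hand":1},{"translation":[0,0,0],"angular":[0,0,0],"hand":1},{"translation":[0,0,0],"angular":[0,0,0],"hand":1}]'
python3 -c "
from h import *
report((-22,0,22.5))"
```

```text
clock: 12.6
position: [0.443, -0.2728, 0.0981]
ee_rot: [0.202, 0.738, 0.622, 0.169]
contact_force: [0.2, 0.3, -2.0]
width: 0.0383
gripper_force: 72.7
bar u,v,z mm [-23.8   0.8  45.1] origin [-11.3   0.8  52.4] pitch 30.53 roll -0.1 yaw -9.74 F(u,v,z) [0.2, 0.3] -2.0 M [0.03 0.51 0.02] t 12.6
tool axes of world U,V,Z: [0.    0.861 0.508] [ 1.     0.001 -0.002] [-0.002  0.508 -0.861]
tool move to goal [-0.0008 -0.0099  0.0203]
```

```bash

python3 -m handwheel '[{"translation":[-0.0002,-0.0025,0.0051],"angular":[0,0,0],"hand":1},{"translation":[-0.0002,-0.0025,0.0051],"angular":[0,0,0],"hand":1},{"translation":[-0.0002,-0.0025,0.0051],"angular":[0,0,0],"hand":1},{"translation":[0,0,0],"angular":[0,0,0],"hand":1}]'
python3 -m handwheel '[{"translation":[-0.0002,-0.0025,0.0051],"angular":[0,0,0],"hand":1},{"translation":[0,0,0],"angular":[0,0,0],"hand":1},{"translation":[0,0,0],"angular":[0,0,0],"hand":1}]'
python3 -c "
from h import *
report((-22,0,22.5))"
```

```text
clock: 12.93
position: [0.4441, -0.2736, 0.0803]
ee_rot: [0.201, 0.738, 0.622, 0.169]
contact_force: [-0.0, -0.5, -2.6]
width: 0.0386
gripper_force: 72.7
clock: 13.18
position: [0.4445, -0.2738, 0.0747]
ee_rot: [0.201, 0.738, 0.622, 0.169]
contact_force: [-0.1, -0.9, -2.7]
width: 0.0384
gripper_force: 72.7
bar u,v,z mm [-22.2   0.2  21.8] origin [-9.7  0.2 29.1] pitch 30.48 roll -0.06 yaw -9.77 F(u,v,z) [0.0, -0.9] -2.7 M [ 0.13  0.49 -0.02] t 13.1833
tool axes of world U,V,Z: [0.    0.862 0.507] [ 1.     0.    -0.001] [-0.001  0.507 -0.862]
tool move to goal [-0.0002  0.0005 -0.0005]
```

```bash

python3 -m handwheel '[{"translation":[0,0.0017,0.001],"angular":[0,0,0],"hand":1},{"translation":[0,0.0017,0.001],"angular":[0,0,0],"hand":1},{"translation":[0,0.0017,0.001],"angular":[0,0,0],"hand":1},{"translation":[0,0.0017,0.001],"angular":[0,0,0],"hand":1},{"translation":[0,0.0017,0.001],"angular":[0,0,0],"hand":1},{"translation":[0,0,0],"angular":[0,0,0],"hand":1}]'
python3 -c "
from h import *
report((-5,0,22.5))"
python3 -m handwheel '[{"translation":[0,0.0017,0.001],"angular":[0,0,0],"hand":1},{"translation":[0,0,0],"angular":[0,0,0],"hand":1}]'
python3 -c "
from h import *
report((-5,0,22.5))"
```

```text
clock: 13.68
position: [0.4543, -0.2752, 0.0739]
ee_rot: [0.201, 0.738, 0.622, 0.169]
contact_force: [0.5, -0.0, -2.9]
width: 0.0385
gripper_force: 72.7
bar u,v,z mm [-12.3   0.4  20.9] origin [ 0.2  0.4 28.3] pitch 30.42 roll -0.02 yaw -9.77 F(u,v,z) [0.5, 0.0] -2.9 M [ 0.09  0.45 -0.  ] t 13.6833
tool axes of world U,V,Z: [-0.     0.862  0.506] [ 1.  0. -0.] [-0.     0.506 -0.862]
tool move to goal [-0.0004  0.0071  0.0024]
clock: 13.85
position: [0.456, -0.2754, 0.0737]
ee_rot: [0.201, 0.738, 0.622, 0.169]
contact_force: [0.3, 0.4, -3.0]
width: 0.0386
gripper_force: 72.7
bar u,v,z mm [-10.6   0.5  20.8] origin [ 1.9  0.5 28.1] pitch 30.41 roll -0.01 yaw -9.79 F(u,v,z) [0.2, 0.5] -3.0 M [0.08 0.51 0.  ] t 13.85
tool axes of world U,V,Z: [-0.     0.862  0.506] [ 1.  0. -0.] [-0.     0.506 -0.862]
tool move to goal [-0.0005  0.0057  0.0014]
```

```bash

python3 -m handwheel '[{"translation":[0,0.0023,0],"angular":[0,0,0],"hand":1},{"translation":[0,0,0],"angular":[0,0,0],"hand":1}]' >/dev/null
python3 -c "
from h import *
report()" | head -1
python3 -m handwheel '[{"translation":[0,0.0013,0.0007],"angular":[0,0,0],"hand":1},{"translation":[0,0,0],"angular":[0,0,0],"hand":1}]' >/dev/null
python3 -c "
from h import *
report()"|head -1
```

```text
bar u,v,z mm [-8.5  0.4 22.2] origin [ 4.   0.4 29.5] pitch 30.42 roll -0.02 yaw -9.78 F(u,v,z) [-0.2, -0.3] -1.6 M [0.1  0.5  0.03] t 14.0167
bar u,v,z mm [-7.2  0.5 22.1] origin [ 5.3  0.5 29.5] pitch 30.42 roll -0.02 yaw -9.78 F(u,v,z) [0.0, -0.2] -2.6 M [0.04 0.44 0.03] t 14.1833
```

```bash

python3 -m handwheel '[{"translation":[0,0.0009,0.0005],"angular":[0,0,0],"hand":1},{"translation":[0,0,0],"angular":[0,0,0],"hand":1}]' >/dev/null
python3 -c "
from h import *
report()" | head -1
```

```text
bar u,v,z mm [-6.3  0.6 22.1] origin [ 6.2  0.6 29.4] pitch 30.41 roll -0.01 yaw -9.79 F(u,v,z) [-0.1, -0.5] -2.8 M [0.06 0.49 0.03] t 14.35
```

```bash

python3 -m handwheel '[{"translation":[0,0.0009,0.0005],"angular":[0,0,0],"hand":1},{"translation":[0,0,0],"angular":[0,0,0],"hand":1}]' >/dev/null
python3 -c "
from h import *
report()" | head -1
```

```text
bar u,v,z mm [-5.3  0.6 22.1] origin [ 7.3  0.6 29.4] pitch 30.4 roll -0.0 yaw -9.8 F(u,v,z) [0.2, 0.3] -2.7 M [ 0.11  0.47 -0.02] t 14.5167
```

```bash

python3 -m handwheel '[{"translation":[0,0.0009,0.0005],"angular":[0,0,0],"hand":1},{"translation":[0,0,0],"angular":[0,0,0],"hand":1}]' >/dev/null
python3 -c "
from h import *
report()" | head -1
```

```text
bar u,v,z mm [-4.6  0.6 21.9] origin [ 8.   0.6 29.3] pitch 30.38 roll -0.01 yaw -9.77 F(u,v,z) [-1.8, -1.2] -0.9 M [0.04 0.75 0.04] t 14.6833
```

```bash

python3 -m handwheel '[{"translation":[0,0.0006,0.0004],"angular":[0,0,0],"hand":1},{"translation":[0,0,0],"angular":[0,0,0],"hand":1}]' >/dev/null
python3 -c "
from h import *
report()" | head -1
```

```text
bar u,v,z mm [-4.2  0.7 21.8] origin [ 8.3  0.7 29.1] pitch 30.35 roll -0.02 yaw -9.76 F(u,v,z) [-4.0, -0.4] -0.9 M [0.07 1.22 0.03] t 14.85
```

Contact with the neck is at bar u ≈ -4.7 (expected -5), so the stud is at about u = +0.3. I back off a little and level about the bar edge.

```bash

python3 -m handwheel '[{"translation":[0,-0.0007,-0.0004],"angular":[0,0,0],"hand":1},{"translation":[0,0.0018,0.0058],"angular":[5.06,0,0],"hand":1},{"translation":[0,0.0018,0.0058],"angular":[5.06,0,0],"hand":1},{"translation":[0,0,0],"angular":[0,0,0],"hand":1}]' >/dev/null
python3 -c "
from h import *
report()" 
```

```text
bar u,v,z mm [-3.8  4.  21.2] origin [ 9.4  4.1 27.1] pitch 24.08 roll 0.47 yaw -9.36 F(u,v,z) [-8.9, -3.4] 1.4 M [-0.24  2.18 -0.08] t 15.1833
tool axes of world U,V,Z: [-0.011  0.913  0.408] [1.    0.007 0.012] [ 0.008  0.408 -0.913]
```

```bash

python3 -m handwheel '[{"translation":[0,-0.0014,-0.0006],"angular":[0,0,0],"hand":1},{"translation":[0,0,0],"angular":[0,0,0],"hand":1},{"translation":[0,0,0],"angular":[0,0,0],"hand":1}]' >/dev/null
python3 -c "
from h import *
report((-5.5,0.5,21.5))" 
```

```text
bar u,v,z mm [-4.9  4.1 21.4] origin [ 8.3  4.2 27.4] pitch 24.35 roll 0.56 yaw -9.72 F(u,v,z) [-0.2, 0.2] -3.2 M [0.03 0.45 0.01] t 15.4333
tool axes of world U,V,Z: [-0.006  0.911  0.412] [1.    0.001 0.011] [ 0.01   0.412 -0.911]
tool move to goal [-0.0036 -0.0005 -0.0004]
```

```bash

python3 -m handwheel '[{"translation":[-0.0036,-0.0005,-0.0004],"angular":[0,0,0],"hand":1},{"translation":[0,0.0011,0.0034],"angular":[3,0,0],"hand":1},{"translation":[0,0,0],"angular":[0,0,0],"hand":1},{"translation":[0,0.0011,0.0034],"angular":[3,0,0],"hand":1},{"translation":[0,0,0],"angular":[0,0,0],"hand":1},{"translation":[0,0,0],"angular":[0,0,0],"hand":1}]' >/dev/null
python3 -c "
from h import *
report((-5.5,0.5,21.5))" 
```

```text
bar u,v,z mm [-5.1  0.3 21.4] origin [ 8.7  0.3 26. ] pitch 18.41 roll 0.51 yaw -9.51 F(u,v,z) [-0.2, 0.4] -2.8 M [0.04 0.32 0.02] t 15.9333
tool axes of world U,V,Z: [-0.008  0.949  0.316] [1.    0.005 0.011] [ 0.009  0.316 -0.949]
tool move to goal [ 0.0002 -0.0004 -0.0002]
```

```bash

python3 -m handwheel '[{"translation":[0,0.0006,0.0034],"angular":[3,0,0],"hand":1},{"translation":[0,0,0],"angular":[0,0,0],"hand":1},{"translation":[0,0.0011,0.0034],"angular":[3,0,0],"hand":1},{"translation":[0,0,0],"angular":[0,0,0],"hand":1},{"translation":[0,0.0011,0.0034],"angular":[3,0,0],"hand":1},{"translation":[0,0,0],"angular":[0,-0.5,0],"hand":1},{"translation":[0,0,0],"angular":[0,0,0],"hand":1}]' >/dev/null
python3 -c "
from h import *
report((-5.5,0.5,21.5))" 
```

```text
bar u,v,z mm [-6.   0.4 21.1] origin [ 8.3  0.5 23.4] pitch 9.44 roll 0.04 yaw -9.44 F(u,v,z) [0.1, -0.0] -2.3 M [0.09 0.14 0.03] t 16.5167
tool axes of world U,V,Z: [-0.006  0.986  0.164] [1.    0.006 0.002] [ 0.001  0.164 -0.986]
tool move to goal [ 0.0001  0.0006 -0.0003]
```

```bash

python3 -m handwheel '[{"translation":[0,0.0011,0.0034],"angular":[3.15,0,0],"hand":1},{"translation":[0,0,0],"angular":[0,0,0],"hand":1},{"translation":[0,0.0011,0.0034],"angular":[3.15,0,0],"hand":1},{"translation":[0,0,0],"angular":[0,0,0],"hand":1},{"translation":[0,0.0011,0.0034],"angular":[3.15,0,0],"hand":1},{"translation":[0,0,0],"angular":[0,0,0.3],"hand":1},{"translation":[0,0,0],"angular":[0,0,0],"hand":1}]' >/dev/null
python3 -c "
from h import *
report((-14.2,0,19))
im,C,s=snap('scene','s7.png');im,C,s=snap('wrist','w7.png')
a=cv2.imread('pics/s7.png')[195:285,325:445];b=im[100:400,60:460]
cv2.imwrite('pics/c7.png',np.hstack([cv2.resize(a,(400,300),interpolation=cv2.INTER_CUBIC),b]))" 
```

```text
bar u,v,z mm [-6.3  0.5 21.5] origin [ 8.2  0.5 21.5] pitch 0.01 roll 0.05 yaw -9.77 F(u,v,z) [-0.3, -0.6] -2.7 M [-0.03  0.02 -0.02] t 17.1
tool axes of world U,V,Z: [-0.  1.  0.] [1.    0.    0.001] [ 0.001  0.    -1.   ]
tool move to goal [-0.0005 -0.0079  0.0025]
```

View pics/c7.png

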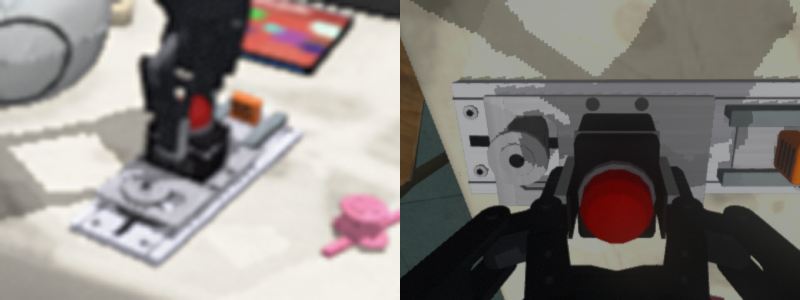

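The picture shows the foot level on the rail side, with the stud head standing through and over the eye and the bar under the head. Now shift to -x and lower.

```bash

python3 -m handwheel '[{"translation":[0,-0.003,0],"angular":[0,0,0],"hand":1},{"translation":[0,-0.003,0.001],"angular":[0,0,0],"hand":1},{"translation":[0,-0.002,0.002],"angular":[0,0,0],"hand":1},{"translation":[0,0,0.002],"angular":[0,0,0],"hand":1},{"translation":[0,0,0],"angular":[0,0,0],"hand":1},{"translation":[0,0,0],"angular":[0,0,0],"hand":1}]' >/dev/null
python3 -c "
from h import *
report((-14.4,0.5,16))" 
```

```text
bar u,v,z mm [-14.8   0.4  16.7] origin [-0.3  0.4 16.7] pitch -0.15 roll 0.02 yaw -9.83 F(u,v,z) [0.1, -0.1] -3.3 M [ 0.06 -0.01 -0.01] t 17.7
tool axes of world U,V,Z: [ 0.001  1.    -0.003] [ 1.    -0.001  0.   ] [ 0.    -0.003 -1.   ]
tool move to goal [0.0001 0.0004 0.0007]
```

```bash

python3 -m handwheel '[{"translation":[0,0.0004,0.001],"angular":[0,0,0],"hand":1},{"translation":[0,0,0.001],"angular":[0,0,0],"hand":1},{"translation":[0,0,0],"angular":[0,0,0],"hand":1}]' >/dev/null
python3 -c "
from h import *
report()" |head -1
python3 -m handwheel '[{"translation":[0,0,0.001],"angular":[0,0,0],"hand":1},{"translation":[0,0,0],"angular":[0,0,0],"hand":1}]' >/dev/null
python3 -c "
from h import *
report()" |head -1
```

```text
bar u,v,z mm [-14.2   0.4  14.6] origin [ 0.3  0.4 14.6] pitch -0.16 roll 0.02 yaw -9.81 F(u,v,z) [-0.6, -0.8] -2.5 M [ 0.    0.03 -0.02] t 17.95
bar u,v,z mm [-14.4   0.4  13.6] origin [ 0.1  0.4 13.6] pitch -0.17 roll 0.02 yaw -9.82 F(u,v,z) [-0.1, -0.1] -1.7 M [0.06 0.03 0.01] t 18.1167
```

```bash

python3 -m handwheel '[{"translation":[0,0,0.001],"angular":[0,0,0],"hand":1},{"translation":[0,0,0],"angular":[0,0,0],"hand":1}]' >/dev/null
python3 -c "
from h import *
report()" |head -1
```

```text
bar u,v,z mm [-14.4   0.4  12.7] origin [ 0.1  0.4 12.6] pitch -0.17 roll 0.02 yaw -9.82 F(u,v,z) [-0.6, 0.9] -2.5 M [-0.01  0.06  0.02] t 18.2833
```

```bash

python3 -m handwheel '[{"translation":[0,0,0.001],"angular":[0,0,0],"hand":1},{"translation":[0,0,0],"angular":[0,0,0],"hand":1}]' >/dev/null
python3 -c "
from h import *
report()" |head -1
```

```text
bar u,v,z mm [-14.4   0.4  11.7] origin [ 0.1  0.4 11.6] pitch -0.17 roll 0.02 yaw -9.82 F(u,v,z) [-0.0, -0.1] -2.7 M [ 0.04 -0.07 -0.01] t 18.45
```

Free all the way past the shoulder. I go to the rail next.

```bash

python3 -m handwheel '[{"translation":[0,0,0.001],"angular":[0,0,0],"hand":1},{"translation":[0,0,0.0005],"angular":[0,0,0],"hand":1},{"translation":[0,0,0],"angular":[0,0,0],"hand":1}]' >/dev/null
python3 -c "
from h import *
report()" |head -1
```

```text
bar u,v,z mm [-14.4   0.4  10.3] origin [ 0.1  0.4 10.2] pitch -0.16 roll 0.01 yaw -9.82 F(u,v,z) [-0.1, 0.4] -2.5 M [ 0.05 -0.04  0.07] t 18.7
```

```bash

python3 -m handwheel '[{"translation":[0,0,0.0008],"angular":[0,0,0],"hand":1},{"translation":[0,0,0],"angular":[0,0,0],"hand":1}]' >/dev/null
python3 -c "
from h import *
report()" |head -1
python3 -m handwheel '[{"translation":[0,0,0],"angular":[0,0,0],"hand":0.5},{"translation":[0,0,0],"angular":[0,0,0],"hand":0.35},{"translation":[0,0,0],"angular":[0,0,0],"hand":0.35},{"translation":[0,0,0],"angular":[0,0,0],"hand":0.35},{"translation":[0,0,-0.005],"angular":[0,0,0],"hand":0.3},{"translation":[0,0,-0.015],"angular":[0,0,0],"hand":0.3},{"translation":[0,0,-0.03],"angular":[0,0,0],"hand":0.3},{"translation":[0,0,-0.035],"angular":[0,0,0],"hand":0.3},{"translation":[0,0,-0.02],"angular":[0,0,0],"hand":0.3},{"translation":[0,0,0],"angular":[0,0,0],"hand":0.3}]'
python3 - <<'E'
from h import *
s=manip.get_state();Rt=rot(s["ee_rot"]);im,C,s=snap("wrist","w8.png")
h=cv2.cvtColor(im,cv2.COLOR_BGR2HSV);m=cv2.inRange(h,(5,150,100),(20,255,255))
n,l,st,ce=cv2.connectedComponentsWithStats(m);k=st[1:,4].argmax()+1;print("tab px",st[k],ce[k])
p=plane(C,ce[k],.034);print("tab",p,"u,v",(p-S)@U,(p-S)@V)
m=cv2.inRange(h,(0,170,60),(4,255,255))|cv2.inRange(h,(174,170,60),(180,255,255))
n,l,st,ce=cv2.connectedComponentsWithStats(m);k=st[1:,4].argmax()+1
for z in(.066,.072):
  p=plane(C,ce[k],z);print("dome",st[k],p,(p-S)@U,(p-S)@V)
# slide start: shut tips behind tab
g=S+U*.178+V*.0005+np.array([0,0,.03]);print("tool move to behind tab",Rt.T@(g-s["position"]),s["position"])
E
```

```text
bar u,v,z mm [-14.3   0.3  10.2] origin [ 0.2  0.3 10.1] pitch -0.15 roll 0.01 yaw -9.82 F(u,v,z) [-1.3, 0.7] 2.8 M [ 0.15  0.31 -0.06] t 18.8667
clock: 19.7
position: [0.476, -0.2807, 0.1432]
ee_rot: [0.004, 0.765, 0.644, 0.0]
contact_force: [1.0, 0.1, 0.5]
width: 0.0597
gripper_force: 0.0
tab px [535 132  25  47 862] [548.76218097 156.3225058 ]
tab [ 0.71228322 -0.27700144  0.034     ] u,v 0.28590700179869605 0.0425840339132719
dome [ 252  199   39   39 1137] [ 0.47230374 -0.27952543  0.066     ] 0.04985893166894085 -0.000749904910432799
dome [ 252  199   39   39 1137] [ 0.47275313 -0.27729576  0.072     ] 0.04992225343099892 0.0015237128235764917
tool move to behind tab [0.00237915 0.12353184 0.11399764] [ 0.47600002 -0.28072608  0.14317638]
```

The lamp is flat on the rail (contact at z ≈ 10, dome centre at u = 50, v ≈ 0). Now the catch: shut the fingers and go behind the tab (u ≈ 0.163).

```bash

python3 -m handwheel '[{"translation":[0.001,0.035,0],"angular":[0,0,0],"hand":0.5},{"translation":[0,0.035,0],"angular":[0,0,0],"hand":1},{"translation":[0,0.035,0],"angular":[0,0,0],"hand":1},{"translation":[0,0.035,0],"angular":[0,0,0],"hand":1},{"translation":[0,0,0],"angular":[0,0,0],"hand":1},{"translation":[0,0,0],"angular":[0,0,0],"hand":1},{"translation":[0,0,0],"angular":[0,0,0],"hand":1}]'
python3 - <<'E'
from h import *
s=manip.get_state();Rt=rot(s["ee_rot"]);im,C,s=snap("wrist","w9.png");p=s["position"]
print("tcp u,v",(p-S)@U,(p-S)@V,p[2],Rt[:,2])
h=cv2.cvtColor(im,cv2.COLOR_BGR2HSV);m=cv2.inRange(h,(5,150,90),(20,255,255))
n,l,st,ce=cv2.connectedComponentsWithStats(m)
for k in range(1,n):
  if st[k,4]>60:
    q=plane(C,ce[k],.042);a=plane(C,(st[k,0]+st[k,2],ce[k][1]),.042);b=plane(C,(st[k,0],ce[k][1]),.042);print(st[k],ce[k].round(1),"u,v",(q-S)@U,(q-S)@V,"u range",(b-S)@U,(a-S)@U)
E
```

```text
clock: 20.33
position: [0.6098, -0.3007, 0.1355]
ee_rot: [-0.003, 0.765, 0.644, -0.002]
contact_force: [-0.1, -0.8, 0.6]
width: -0.0
gripper_force: 0.0
tcp u,v 0.18893030294116386 0.0018087917115668138 0.13548225198211877 [-0.00664577  0.00286097 -0.99997382]
[419  26  35  28 125] [435.6  44.3] u,v 0.3002317198410397 0.12795423606748357 u range 0.28851070031651854 0.3131668102560681
[473  84  29  26  83] [483.4 102.5] u,v 0.3425482885084816 0.08923074955231936 u range 0.3347695054473118 0.3563565374690633
[399  92  12  26  69] [405.5 103.6] u,v 0.2845014201018808 0.08842397491724953 u range 0.2796664794471686 0.2886414707946802
[447 169  18  21 182] [456.6 178.1] u,v 0.3338196859004956 0.03158302971423652 u range 0.32604358494484653 0.3405726598634152
[398 172  20  14 125] [405.2 179. ] u,v 0.29235199163876413 0.030768022307651553 u range 0.2865261902450075 0.30272205823308473
[240 199  14  28 367] [246.5 212.5] u,v 0.16240183050770945 0.0015744042259401142 u range 0.15690506632002266 0.16876940819460576
```

```bash

python3 -m handwheel '[{"translation":[0,0.006,0.02],"angular":[0,0,0],"hand":1},{"translation":[0,0,0.03],"angular":[0,0,0],"hand":1},{"translation":[0,0,0.03],"angular":[0,0,0],"hand":1},{"translation":[0,0,0],"angular":[0,0,0],"hand":1},{"translation":[0,0,0.015],"angular":[0,0,0],"hand":1},{"translation":[0,0,0.01],"angular":[0,0,0],"hand":1},{"translation":[0,0,0],"angular":[0,0,0],"hand":1},{"translation":[0,0,0],"angular":[0,0,0],"hand":1}]'
python3 -c "
from h import *
s=manip.get_state();p=s['position'];print((p-S)@U,(p-S)@V,p[2])"
```

```text
clock: 21.05
position: [0.6164, -0.3024, 0.0331]
ee_rot: [-0.001, 0.765, 0.644, -0.001]
contact_force: [0.6, -0.1, 0.3]
width: 0.0002
gripper_force: 0.0
0.19576901973506383 0.0011976978044156397 0.033060092420863676
```

```bash

python3 -m handwheel '[{"translation":[0,-0.004,0.003],"angular":[0,0,0],"hand":1},{"translation":[0,-0.004,0],"angular":[0,0,0],"hand":1},{"translation":[0,-0.004,0],"angular":[0,0,0],"hand":1},{"translation":[0,-0.004,0],"angular":[0,0,0],"hand":1},{"translation":[0,-0.004,0],"angular":[0,0,0],"hand":1},{"translation":[0,-0.004,0],"angular":[0,0,0],"hand":1}]'
python3 -m handwheel '[{"translation":[0,-0.004,0],"angular":[0,0,0],"hand":1},{"translation":[0,-0.004,0],"angular":[0,0,0],"hand":1},{"translation":[0,-0.004,0],"angular":[0,0,0],"hand":1},{"translation":[0,-0.004,0],"angular":[0,0,0],"hand":1}]'
python3 -c "
from h import *
s=manip.get_state();p=s['position'];print((p-S)@U,(p-S)@V,p[2])"
```

```text
clock: 21.55
position: [0.594, -0.2986, 0.0302]
ee_rot: [0.0, 0.765, 0.644, -0.0]
contact_force: [2.8, 0.3, -0.5]
width: -0.0001
gripper_force: 1.4
clock: 21.88
position: [0.5775, -0.2958, 0.03]
ee_rot: [-0.001, 0.765, 0.644, -0.001]
contact_force: [2.4, 0.0, 2.2]
width: 0.0
gripper_force: 1.4
0.15629798605945544 0.001131461645482987 0.029971990675737394
```

```bash

python3 -m handwheel '[{"translation":[0,-0.004,0],"angular":[0,0,0],"hand":1},{"translation":[0,-0.004,0],"angular":[0,0,0],"hand":1},{"translation":[0,-0.003,0],"angular":[0,0,0],"hand":1},{"translation":[0,-0.002,0],"angular":[0,0,0],"hand":1}]'
python3 -m handwheel '[{"translation":[0,-0.002,0],"angular":[0,0,0],"hand":1},{"translation":[0,0,0],"angular":[0,0,0],"hand":1}]'
python3 -c "
from h import *
s=manip.get_state();p=s['position'];print((p-S)@U,(p-S)@V,p[2])"
```

```text
clock: 22.22
position: [0.564, -0.2934, 0.0296]
ee_rot: [-0.001, 0.765, 0.644, -0.001]
contact_force: [2.6, 0.8, 1.1]
width: -0.0001
gripper_force: 1.2
clock: 22.38
position: [0.5619, -0.2929, 0.0294]
ee_rot: [-0.002, 0.765, 0.644, -0.001]
contact_force: [1.0, -0.3, 0.5]
width: -0.0001
gripper_force: 0.6
0.1404007133342709 0.0012809134633464869 0.029419115295021683
```

```bash

python3 -m handwheel '[{"translation":[0,-0.002,0],"angular":[0,0,0],"hand":1},{"translation":[0,-0.002,0],"angular":[0,0,0],"hand":1},{"translation":[0,0,0],"angular":[0,0,0],"hand":1}]'
python3 -m handwheel '[{"translation":[0,-0.0015,0],"angular":[0,0,0],"hand":1},{"translation":[0,0,0],"angular":[0,0,0],"hand":1}]'
python3 -c "
from h import *
s=manip.get_state();p=s['position'];print((p-S)@U,(p-S)@V,p[2])"
```

```text
clock: 22.63
position: [0.5592, -0.2925, 0.0295]
ee_rot: [-0.001, 0.765, 0.644, -0.0]
contact_force: [3.7, -0.9, 0.5]
width: 0.0002
gripper_force: 1.9
clock: 22.8
position: [0.559, -0.2925, 0.0296]
ee_rot: [0.0, 0.765, 0.644, 0.0]
contact_force: [6.1, -0.8, -3.1]
width: -0.0002
gripper_force: 3.2
0.137532714314771 0.0012209859926921491 0.029625818665291757
```

```bash

python3 -m handwheel '[{"translation":[0,-0.0015,0],"angular":[0,0,0],"hand":1},{"translation":[0,0,0],"angular":[0,0,0],"hand":1}]'
python3 -m handwheel '[{"translation":[0,0.01,0],"angular":[0,0,0],"hand":1},{"translation":[0,0.02,0],"angular":[0,0,0],"hand":1},{"translation":[0,0.02,-0.01],"angular":[0,0,0],"hand":1},{"translation":[0,0,-0.035],"angular":[0,0,0],"hand":1},{"translation":[0,0,-0.035],"angular":[0,0,0],"hand":1},{"translation":[0,0,-0.03],"angular":[0,0,0],"hand":1},{"translation":[0,0,0],"angular":[0,0,0],"hand":1},{"translation":[0,0,0],"angular":[0,0,0],"hand":1}]'
python3 - <<'E'
from h import *
s=manip.get_state();im,C,s=snap("wrist","w10.png")
h=cv2.cvtColor(im,cv2.COLOR_BGR2HSV);m=cv2.inRange(h,(5,150,90),(20,255,255))
n,l,st,ce=cv2.connectedComponentsWithStats(m)
for k in range(1,n):
  q=plane(C,ce[k],.042);u=(q-S)@U;v=(q-S)@V
  if st[k,4]>60 and abs(v)<.03 and u<.25: print(st[k],"tab u,v",u,v,[(plane(C,(x,ce[k][1]),.042)-S)@U for x in(st[k,0],st[k,0]+st[k,2])])
m=cv2.inRange(h,(0,170,60),(4,255,255))|cv2.inRange(h,(174,170,60),(180,255,255))
n,l,st,ce=cv2.connectedComponentsWithStats(m);k=st[1:,4].argmax()+1;p=plane(C,ce[k],.07);print("dome",st[k],(p-S)@U,(p-S)@V)
hs=cv2.cvtColor(snap("scene","s10.png")[0],cv2.COLOR_BGR2HSV)[190:260,340:440];ys,xs=np.nonzero(cv2.inRange(hs,(5,150,100),(20,255,255)));Sc=cam("scene");q=(xs.mean()+340,ys.mean()+190);p=plane(Sc,q,.033);print("scene tab",q,(p-S)@U,(p-S)@V)
p=plane(Sc,(398.8,226.7),.033);print("scene tab before",(p-S)@U)
E
```

```text
clock: 22.97
position: [0.5589, -0.2925, 0.0297]
ee_rot: [0.002, 0.765, 0.644, 0.001]
contact_force: [9.8, -0.1, -3.8]
width: -0.0001
gripper_force: 4.5
clock: 23.63
position: [0.6053, -0.3006, 0.1412]
ee_rot: [-0.0, 0.765, 0.644, -0.001]
contact_force: [-0.2, -0.2, -0.5]
width: 0.0
gripper_force: 0.0
[193 196  15  27 348] tab u,v 0.11796470551818303 0.0018786208855453806 [np.float64(0.11178139141934054), np.float64(0.12473811438873443)]
dome [  400    13   154   174 11988] 0.3181900875305631 0.0916590856400632
scene tab (np.float64(391.29545454545456), np.float64(231.0)) 0.12830125695302513 0.006024364875779084
scene tab before 0.1626401544160536
```

```bash
python3 - <<'E'
from h import *
h=None
s=manip.get_state();C=cam("wrist",s);im=cv2.imread("pics/w10.png");h=cv2.cvtColor(im,cv2.COLOR_BGR2HSV)
m=cv2.inRange(h,(0,170,60),(4,255,255))|cv2.inRange(h,(174,170,60),(180,255,255))
n,l,st,ce=cv2.connectedComponentsWithStats(m)
for k in range(1,n):
    p=plane(C,ce[k],.07);u=(p-S)@U
    if u<.12 and st[k,4]>40: print("dome",st[k],u,(p-S)@V)
print(manip.sign_off())
E
```

```text
dome [  85  203   42   39 1287] 0.050682835589319415 0.00226626902197762
the job is handed in; nothing more can be done
None
```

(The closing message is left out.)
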